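# Raise the price-card ladder to its lock

### The job

Raise the sliding ladder section of the price-card stand by its top bar until its gravity pawl has passed the rung, then lower it gently so that the pawl hangs on the rung. Then push down on the bar with about 10 N to prove that it is locked, and let go. Go gently against the rubber stop above and the rung (never 25 N or more), and leave the jars and the other goods where they stand.

Things in the scene. Friction and masses are not known exactly. Their poses are not given: they have to be found in the camera images.
- stand: The fixed price-card stand: dark steel base plate 160 (x) by 280 (y) by 12 mm, two steel guide rods at y = -75 and +15 mm, a green perforated post at y = +125 mm. Origin on the table, on the line of the rods; z up.
- post (a point): Top of the stand's green post (34 mm square, 212 mm high). On the post a grey bracket carries the rung (level steel pin, 12 mm in diameter, along x, at y = +80 mm) and above it a black rubber stop that looks down (springy, 3 N per mm). The bracket is clamped at another height each time, the rung's axis at H = 88 to 112 mm above the table; H is not measured.
- section: Aluminium ladder section, 0.4 to 0.65 kg, slides straight up (0 to 125 mm, friction under 1 N) on the rods: two rails, three cross bars, a paper card, the handle bar on top. Axes parallel to the stand's. Origin at the stand's origin when right down, as at the start: its height is how far it is raised. Hung by the pawl it is raised H - 45 mm (43 to 67). Unlocked, it falls if let go.
- lug (a point): Top of the section's lug beside the pawl (origin + 67 mm), which meets the rubber stop when the section is raised by H - 20 mm (68 to 92 mm), about 5 mm after the pawl has come free of the rung, so at the stop it is surely past; it hangs 25 mm lower.
- bar (a point): The middle of the section's level handle bar: 16 by 16 mm in section, 112 mm long along the stand's y, free below the middle of its length for more than 40 mm. At the start 200 mm above the table (30 mm to the -y side of the stand's origin). Its axes are the section's. Grip it from above across x.
- pawl: Dark steel gravity pawl, hinged on the section 55 mm above its origin, at y = +56 mm (its origin, on the hinge). Its nose (8 mm thick, reaches 32 mm to +y) is level when free; going up, the rung pushes it down by up to 50 degrees (under 1 N); past the rung its tail weight swings it level within half a second. It cannot turn up beyond level, so it hangs on the rung.
- jar_a: Bystander: sauce jar with a brass lid, 68 mm in diameter, 125 mm high; origin under its centre.
- jar_b: Bystander: sauce jar like jar_a, beside the stand.
- jar_c: Bystander: sauce jar like jar_a, to the left.
- grinder_a: Bystander: white salt grinder with a black cap, 44 mm in diameter, 117 mm high; origin under its centre.
- grinder_b: Bystander: salt grinder like grinder_a.
- grinder_c: Bystander: salt grinder like grinder_a.
- tape: Bystander: cardboard ring (roll core) 100 mm in diameter, 45 mm high, lying flat; origin under its centre.

How it is judged:
By the outcome, as a careful person would: the job done as asked, in the order asked, and still so for the second after the job is handed in, with the robot touching nothing.
It also fails if it takes over 64 s, if anything falls off the work surface, if the arm or the gripper's body presses on something with over 40 N, if the wrist force passes 120 N, or if a joint passes its speed limit or range.

### The arm

A 6-joint arm with a two-finger parallel gripper is mounted at the origin on the work surface. World frame = base frame: x ahead of the robot, y to its left, z up, the work surface at z = 0. Lengths are in mm, angles in rad, forces in N, time in s.
With the tool pointing down it reaches from about 275 to 750 mm from the base axis. Payload 10.2 kg.
Tool frame: the origin (TCP) lies at the very end of the fingers, on their centre line; the grasp point (between the pads) lies ctrl.grip_depth behind it (ctrl.grip_depth is the distance from the TCP to the grasp point, in mm); z points along the fingers, y is the direction in which the jaws open and shut (so a half turn about z gives the same grasp; the last joint's range is limited). The gripper opens to 85 mm and grips with 20 to 120 N. Pads are 22 mm wide; open, the fingers measure 114 mm over their backs; the gripper's body (76 mm by 85 mm) begins 54 mm behind the grasp point. The pads swing forward as they close: fully open they stand 13 mm farther back than shut.
Start: joints at [-1.542, 0.313, 1.498, -0, 1.331, -0.223], TCP at [130.789, -508.454, 231.294] pointing down, gripper open.
Joint ranges: [-2.94, 2.94], [-0.97, 2.17], [0.19, 2.56], [-1.23, 4.37], [0.02, 3.11], [-2.88, 2.88]. Speed limits (rad/s): [2.39, 2.39, 3.01, 3.14, 3.14, 3.14].

### API

Orientations are given as a unit quaternion [w, x, y, z].
In Python, from rig import telemetry, eyes, ctrl, nets gives the robot as it stands. The module is installed in compiled form; this text tells all that it offers.
- The arm moves only by the tool drive_tool, never from a script. Its argument "series" is text: rows parted by semicolons, each of 7 numbers parted by spaces: the shift along the tool's x, y, z normalised to -1 to 1, where 1 is 0.12 m, then the turn, a rotation vector about the tool's x, y, z normalised to -1 to 1, where 1 is 0.5 rad, then the opening, from 0 (shut) to 1 (fully open). In form: tx ty tz wx wy wz hand; .... A call has 1 to 20 rows; each row is the pose to reach, as a shift and turn from the pose measured when the call began, along the tool's axes at that moment; what a row does not reach only later rows make up. A row lasts 1/10 s, in which the tool goes at most 50 mm and 8.59 degrees, less where a joint would pass 70% of its speed; a pose out of reach is approached as far as the arm can. A call with a number of a shift or a turn outside -1 to 1 is refused whole. A call with a gripper value outside its range is refused whole. The fingers move at their own pace and stop on an object; "newtons" is the grip in N (left out, the last holds). Time passes only in rows, so rows that repeat a pose let the fingers close. It gives the time, the measured TCP pose, the force and the opening at its end, in the units of the state.
- telemetry.sense(): the state, without advancing time (a new reading comes with each control period).
- eyes.capture(name): name is "side" or "top"; returns a dict with "frame" (480x640x3 uint8, red, green, blue), "fx", "fy", "cx", "cy" (pixels), "view" (4x4, takes a point from world to camera coordinates). Camera axes: x right, y up, looking along -z (the intrinsics and any distortion apply to the point x, -y, -z); pixel columns grow to the right and rows downward; lengths in mm; the calibration is good to about 2 mm. A picture is of the moment at which its call begins. There is no depth.
- ctrl.finish_job(): hands the job in, once; it reports no verdict.
Trained networks look in a picture, given as the dict that the camera call returned (one of the last four; its "shot" number tells which), for a name from the list of things; names that differ only in an ending like _2 or _b are one class to them, and where a whole thing is asked for, a point or a joint stands for the part that bears it (a point fixed in the world has none). Each returns a list of dicts, best first, with "confidence" (0 to 1); they miss things now and then, are a little off and sometimes report something else, mostly with a low value. They report only what shows in the picture. A call takes as long as a camera call.
- nets.spot_in(name, picture): "rect" ([left, top, right, bottom] in pixels, round what is visible of it).
The state is a dict: "time_s": time; "joints": joint angles; "dq": joint speeds; "tau": joint torques, N m; "eef_pos": TCP position; "ee_rot": TCP orientation; "force": force on the tool from outside, world axes, zero at the start; "wrist_torque": the same for the moment, N m; "grip_width": opening from 0.0 (shut) to 1.0 (fully open).
Only numpy, scipy, OpenCV 4.12 (cv2) and the standard library are available. Lean on these libraries where they do the work, as an engineer would, in place of code of your own. Each camera call takes 0.05 s, during which the arm holds its last target. There are 200 camera calls.

## Working session

There is one attempt and no reset: what is moved stays moved. The work goes in short steps, Python scripts to look and compute and a tool call to move; the robot and the scene stay as the last step left them, time stands still between calls to the robot, and variables do not carry over. Pictures are saved under pics/ and viewed, about 8 in all and at most 12, crops included, and the job is handed in when it is done.

Besides the shell and the picture viewer there is one more tool, called after "Request:" in YAML: its name, and indented under it one key for each argument. drive_tool: Moves the arm, as the interface text tells. Scaled input: -1 to 1 covers 0.12 m each way for a shift and 0.5 rad each way for a turn. Its arguments: {"type":"object","properties":{"series":{"type":"string"},"newtons":{"type":"number"}},"required":["series"]}

```bash
mkdir -p pics
python3 - <<'E'
from rig import telemetry, eyes, ctrl, nets
import cv2,numpy as np
s=telemetry.sense();print(s['eef_pos'],s['ee_rot'],s['force'],s['grip_width'],ctrl.grip_depth)
for c in('side','top'):
    p=eyes.capture(c);cv2.imwrite(f'pics/{c}0.png',p['frame'][:,:,::-1])
    print(c,p['fx'],p['fy'],p['cx'],p['cy'],[k for k in p]);print(np.round(p['view'],4).tolist())
    for n in('stand','post','section','lug','bar','pawl','jar_a','grinder_a','tape'):
        print(n,[(np.round(d['rect']).tolist(),round(d['confidence'],2)) for d in nets.spot_in(n,p)[:4]])
E
```

```text
[ 130.77426514 -508.18717024  230.72189836] [-6.67351235e-04  9.92085864e-01  1.25559504e-01  6.70333926e-05] [-0.21020305  0.50833443  0.26744713] 0.9975322328192807 18.700000000000003
side 550.5160578076936 550.5160578076936 318.1223319332754 233.00260598114826 ['frame', 'fx', 'fy', 'cx', 'cy', 'view', 'shot']
[[0.9412, -0.3374, -0.0191, -505.7491], [0.206, 0.5279, 0.8239, -222.4326], [-0.2679, -0.7794, 0.5664, -1516.5783], [0.0, 0.0, 0.0, 1.0]]
stand [([288.0, 162.0, 338.0, 264.0], 0.8)]
post [([289.0, 164.0, 340.0, 265.0], 0.83), ([341.0, 351.0, 358.0, 397.0], 0.48)]
section [([304.0, 186.0, 322.0, 250.0], 0.82), ([345.0, 214.0, 370.0, 257.0], 0.25)]
lug [([307.0, 184.0, 318.0, 252.0], 0.69)]
bar [([226.0, 181.0, 251.0, 221.0], 0.72), ([306.0, 186.0, 314.0, 248.0], 0.6)]
pawl [([290.0, 164.0, 339.0, 266.0], 0.48)]
jar_a [([227.0, 180.0, 252.0, 218.0], 0.76), ([294.0, 238.0, 317.0, 286.0], 0.57)]
grinder_a [([337.0, 350.0, 356.0, 399.0], 0.89), ([336.0, 188.0, 352.0, 224.0], 0.88), ([386.0, 337.0, 410.0, 388.0], 0.57), ([306.0, 183.0, 320.0, 251.0], 0.53)]
tape [([266.0, 181.0, 28
[... 284 characters left out ...]
38.3571], [0.0, 0.0, 0.0, 1.0]]
stand [([213.0, 186.0, 322.0, 269.0], 0.96), ([290.0, 174.0, 316.0, 205.0], 0.34)]
post [([212.0, 189.0, 321.0, 268.0], 0.55), ([251.0, 216.0, 300.0, 242.0], 0.27)]
section [([250.0, 216.0, 303.0, 240.0], 0.88), ([213.0, 187.0, 320.0, 270.0], 0.26)]
lug [([251.0, 216.0, 301.0, 239.0], 0.66)]
bar [([250.0, 215.0, 303.0, 244.0], 0.66)]
pawl [([291.0, 174.0, 314.0, 205.0], 0.38)]
jar_a [([158.0, 279.0, 191.0, 305.0], 0.96), ([288.0, 173.0, 316.0, 206.0], 0.55), ([232.0, 167.0, 250.0, 190.0], 0.43)]
grinder_a [([230.0, 168.0, 250.0, 187.0], 0.85), ([470.0, 272.0, 494.0, 289.0], 0.79), ([477.0, 223.0, 504.0, 241.0], 0.56)]
tape [([144.0, 220.0, 185.0, 261.0], 0.8)]
```

Run:
```python
import cv2,numpy as np
s=cv2.imread('pics/side0.png');t=cv2.imread('pics/top0.png')
a=cv2.resize(s[145:305,200:400],(800,640),interpolation=cv2.INTER_CUBIC)[:600];cv2.imwrite('pics/a.png',a)
b=cv2.resize(t[150:300,140:340],(800,600),interpolation=cv2.INTER_CUBIC);cv2.imwrite('pics/b.png',b)
```

```text
(no output)
```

View pics/a.png

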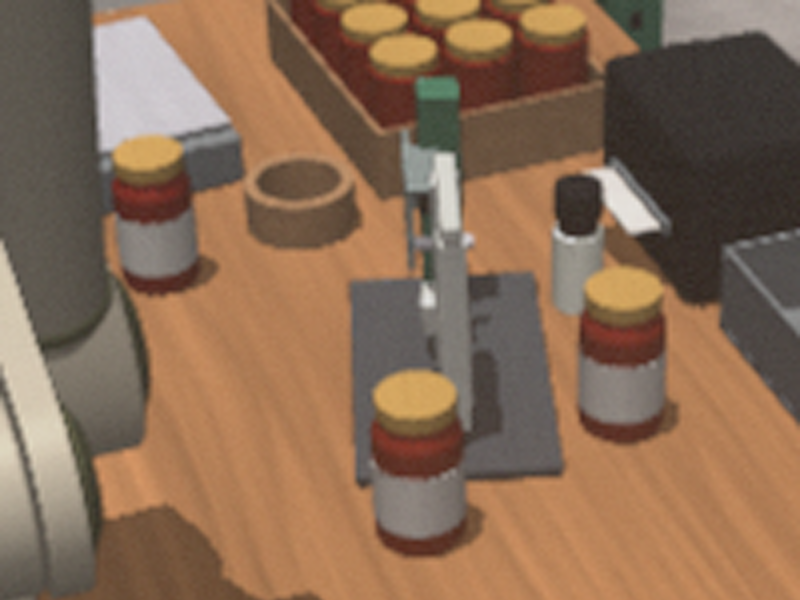

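View pics/b.png

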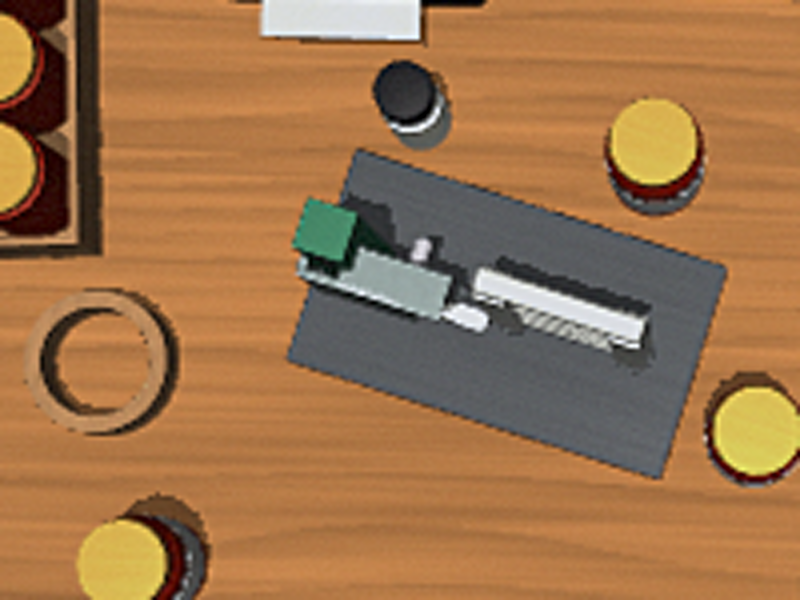

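Side crop: the stand is at about (450,300), with the post behind, one jar in front and one to the right. Top crop: the white bar runs from (477,282) to (644,330), with the post at (325,230), and the jars are clear of the bar.

```bash
cat > h.py <<'E'
from rig import telemetry, eyes, ctrl, nets
import cv2,numpy as np
from scipy.spatial.transform import Rotation as R
def back(p,u,v,z):
    V=np.array(p['view']);d=np.array([(u-p['cx'])/p['fx'],-(v-p['cy'])/p['fy'],-1])
    o=-V[:3,:3].T@V[:3,3];w=V[:3,:3].T@d;return o+w*(z-o[2])/w[2]
def proj(p,X):
    V=np.array(p['view']);c=V[:3,:3]@np.array(X)+V[:3,3]
    return p['cx']+p['fx']*c[0]/-c[2],p['cy']+p['fy']*c[1]/c[2]
def tool():
    s=telemetry.sense();return np.array(s['eef_pos']),R.from_quat(np.array(s['ee_rot'])[[1,2,3,0]]),s
E
python3 - <<'E'
from h import *
p=eyes.capture('top');q=eyes.capture('side')
B=lambda u,v,z:back(p,140+u/4,150+v/4,z)
e1,e2=B(477,282.5,208),B(644,330.5,208)
m=(e1+e2)/2;d=e1-e2;print('bar',e1,e2,m,np.linalg.norm(d))
c=[B(*k,12) for k in((358,150),(726,267),(660,478),(288,360))]
y1=c[0]-c[1];y2=c[3]-c[2]
for y in(d,y1,y2):print('yaw of +y',np.degrees(np.arctan2(y[1],y[0])))
post=B(325,230,212);print('post',post,np.hypot(*(post-m)[:2]),np.degrees(np.arctan2(*(post-m)[1::-1])))
print('side crop proj',[(np.array(proj(q,e))-[200,145])*4 for e in(e1,e2,post)])
t,Rt,s=tool();print(Rt.as_matrix().round(3))
E
```

```text
bar [575.53259651 165.14062969 208.        ] [547.92935166  58.71950275 208.        ] [561.73097409 111.93006622 208.        ] 109.94269136875961
yaw of +y 75.45919759786271
yaw of +y 73.82477848890115
yaw of +y 73.93472297621743
post [605.77201449 261.75719918 212.        ] 156.1658829874209 73.61952792363351
side crop proj [array([441.35976424, 149.46491526]), array([453.3314693, 223.5787153]), array([437.52642537,  83.17388579])]
[[ 0.968  0.249  0.   ]
 [ 0.249 -0.968  0.   ]
 [ 0.    -0.    -1.   ]]
```

View pics/top0.png

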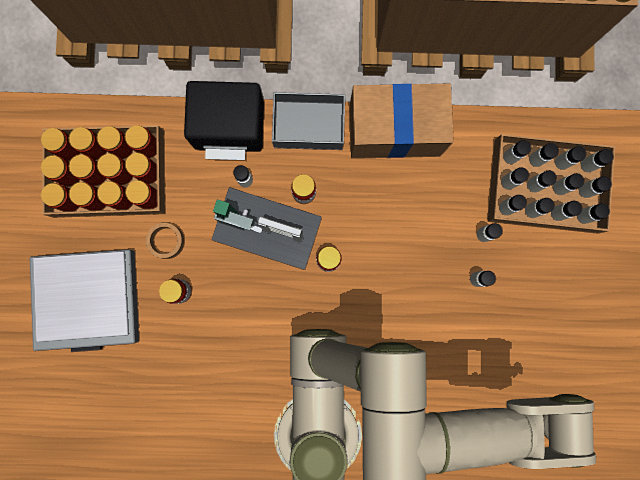

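```bash
cat >> h.py <<'E'
def to(x,y,z,yaw=-16.1):
    # target TCP, tool y at heading yaw; prints normalised shift and turn
    t,Rt,s=tool();a=np.radians(yaw);Y=[np.cos(a),np.sin(a),0];Z=[0,0,-1]
    T=R.from_matrix(np.c_[np.cross(Y,Z),Y,Z])
    print('shift',(Rt.inv().apply(np.array([x,y,z])-t)/120).round(3),'turn',((Rt.inv()*T).as_rotvec()/.5).round(3),'tcp',t.round(1),'F',np.round(s['force'],1),'grip',round(s['grip_width'],3),'t',round(s['time_s'],2))
E
python3 -c "
from h import *
to(562,112,260)"
```

```text
shift [ 4.768 -4.112 -0.239] turn [-0.    -0.    -2.076] tcp [ 130.8 -508.4  231.3] F [ 0.3 -0.4  0.3] grip 1.002 t 1.1
```

Top view: the stand is at (265,228), the bar at (280,227), and the path from the arm's start to the bar is clear at height.

Request:
drive_tool:
  series: "0.4 -0.34 -0.1 0 0 -0.1 1; 0.7 -0.6 -0.2 0 0 -0.25 1; 1 -0.86 -0.24 0 0 -0.4 1; 1 -0.86 -0.24 0 0 -0.5 1; 1 -0.86 -0.24 0 0 -0.5 1"

```text
time_s: 1.6
eef_pos: [222.2, -377.6, 260.8]
ee_rot: [0.001, 0.968, 0.25, 0.0]
force: [-0.6, -1.1, 0.3]
grip_width: 1.003
```

```bash
python3 -c "
from h import *
to(562,112,260)"
```

```text
shift [ 4.452e+00 -2.202e+00  2.000e-03] turn [ 0.002  0.002 -1.57 ] tcp [ 222.2 -377.6  260.8] F [-0.6 -1.1  0.3] grip 1.003 t 1.6
```

Request:
drive_tool:
  series: "0.35 -0.17 0 0 0 -0.1 1; 0.7 -0.35 0 0 0 -0.25 1; 1 -0.5 0 0 0 -0.4 1; 1 -0.5 0 0 0 -0.4 1"

```text
time_s: 2.0
eef_pos: [299.5, -265.1, 260.6]
ee_rot: [0.001, 0.938, 0.347, 0.0]
force: [-0.2, 0.2, 0.7]
grip_width: 1.0
```

```bash
python3 -c "
from h import *
to(562,112,260)"
```

```text
shift [ 3.706 -0.963  0.004] turn [ 2.000e-03  1.000e-03 -1.162e+00] tcp [ 299.5 -265.1  260.6] F [-0.2  0.2  0.7] grip 1.0 t 2.0
```

Request:
drive_tool:
  series: "0.35 -0.09 0 0 0 -0.1 1; 0.7 -0.18 0 0 0 -0.25 1; 1 -0.26 0 0 0 -0.4 1; 1 -0.26 0 0 0 -0.4 1"

```text
time_s: 2.4
eef_pos: [371.7, -162.0, 260.4]
ee_rot: [0.0, 0.898, 0.44, 0.0]
force: [-0.3, 0.2, 0.3]
grip_width: 1.002
```

```bash
python3 -c "
from h import *
to(562,112,260)"
```

```text
shift [ 2.777 -0.144  0.004] turn [ 0.002 -0.    -0.756] tcp [ 371.7 -162.   260.4] F [-0.3  0.2  0.3] grip 1.002 t 2.4
```

Request:
drive_tool:
  series: "0.35 -0.02 0 0 0 -0.1 1; 0.7 -0.04 0 0 0 -0.25 1; 1 -0.05 0 0 0 -0.4 1; 1 -0.05 0 0 0 -0.4 1"

```text
time_s: 2.8
eef_pos: [441.8, -62.7, 260.0]
ee_rot: [0.0, 0.849, 0.529, 0.0]
force: [-0.7, -0.7, 0.4]
grip_width: 1.0
```

```bash
python3 -c "
from h import *
to(562,112,260)"
```

```text
shift [1.748 0.257 0.   ] turn [ 0.001 -0.    -0.351] tcp [441.8 -62.7 260. ] F [-0.7 -0.7  0.4] grip 1.0 t 2.8
```

Request:
drive_tool:
  series: "0.35 0.05 0 0 0 -0.1 1; 0.7 0.1 0 0 0 -0.25 1; 1 0.15 0 0 0 -0.35 1; 1 0.15 0 0 0 -0.35 1"

```text
time_s: 3.2
eef_pos: [512.5, 37.4, 259.1]
ee_rot: [-0.0, 0.799, 0.601, 0.0]
force: [0.8, -0.4, -0.4]
grip_width: 1.004
```

```bash
python3 -c "
from h import *
to(562,112,260)"
```

```text
shift [ 0.711  0.224 -0.007] turn [-0. -0. -0.] tcp [512.5  37.4 259.1] F [ 0.8 -0.4 -0.4] grip 1.004 t 3.2
```

Request:
drive_tool:
  series: "0.36 0.11 0 0 0 0 0.8; 0.71 0.22 0.05 0 0 0 0.7; 0.71 0.22 0.15 0 0 0 0.7; 0.71 0.22 0.2 0 0 0 0.7; 0.71 0.22 0.2 0 0 0 0.7"

```text
time_s: 3.7
eef_pos: [561.1, 109.8, 234.2]
ee_rot: [-0.001, 0.8, 0.6, -0.001]
force: [0.0, -0.5, 0.5]
grip_width: 0.701
```

```bash
python3 -c "
from h import *
p=eyes.capture('side');q=eyes.capture('top')
a=cv2.resize(p['frame'][130:280,240:390,::-1],(400,400),interpolation=2);b=cv2.resize(q['frame'][150:300,190:340,::-1],(400,400),interpolation=2)
cv2.imwrite('pics/c.png',np.hstack([a,b]));to(562,112,181)"
```

```text
shift [ 0.015 -0.     0.456] turn [ 0.001 -0.    -0.005] tcp [561.5 110.3 235.7] F [ 0.4 -0.6  1.2] grip 0.698 t 3.8
```

View pics/c.png

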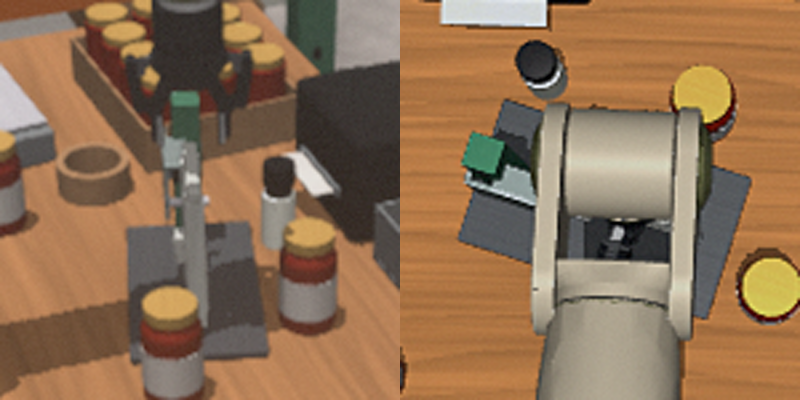

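The fingers (side crop x 160 and 224) straddle the bar (about x 190) evenly, so I descend and close gently.

Request:
drive_tool:
  series: "0.01 0 0.12 0 0 0 0.7; 0.01 0 0.24 0 0 0 0.7; 0.01 0 0.36 0 0 0 0.6; 0.01 0 0.43 0 0 0 0.5; 0.01 0 0.45 0 0 0 0.4; 0.01 0 0.45 0 0 0 0.4"

```text
time_s: 4.4
eef_pos: [562.0, 111.1, 182.2]
ee_rot: [0.0, 0.8, 0.6, 0.0]
force: [0.2, 0.8, -0.6]
grip_width: 0.404
```

Request:
drive_tool:
  series: "0 0 0.02 0 0 0 0.3; 0 0 0.02 0 0 0 0.2; 0 0 0.02 0 0 0 0.1; 0 0 0.02 0 0 0 0.1; 0 0 0.02 0 0 0 0; 0 0 0.02 0 0 0 0;0 0 0.02 0 0 0 0"
  newtons: 40

```text
time_s: 5.1
eef_pos: [561.1, 111.3, 180.3]
ee_rot: [-0.0, 0.8, 0.6, -0.0]
force: [-7.4, -0.4, 4.3]
grip_width: 0.179
```

```bash
python3 -c "
from h import *
to(562,112,181)"
```

```text
shift [ 0.008  0.005 -0.006] turn [-0.002  0.001 -0.005] tcp [561.1 111.3 180.3] F [-7.4 -0.4  4.3] grip 0.179 t 5.1
```

Request:
drive_tool:
  series: "0 0 0 0 0 0 0; 0 0 -0.03 0 0 0 0; 0 0 -0.08 0 0 0 0; 0 0 -0.12 0 0 0 0; 0 0 -0.12 0 0 0 0"

```text
time_s: 5.6
eef_pos: [561.0, 111.3, 195.3]
ee_rot: [-0.0, 0.8, 0.6, -0.0]
force: [-0.6, 0.7, -5.1]
grip_width: 0.183
```

Request:
drive_tool:
  series: "0 0 -0.04 0 0 0 0; 0 0 -0.1 0 0 0 0; 0 0 -0.16 0 0 0 0; 0 0 -0.22 0 0 0 0; 0 0 -0.28 0 0 0 0; 0 0 -0.34 0 0 0 0; 0 0 -0.38 0 0 0 0; 0 0 -0.38 0 0 0 0; 0 0 -0.38 0 0 0 0"

```text
time_s: 6.5
eef_pos: [561.0, 111.3, 240.9]
ee_rot: [-0.0, 0.8, 0.6, -0.0]
force: [-0.5, -0.2, -5.0]
grip_width: 0.182
```

```bash
python3 -c "
from h import *
p=eyes.capture('side')
a=cv2.resize(p['frame'][150:270,250:370,::-1],(600,600),interpolation=2)
cv2.imwrite('pics/d.png',a);to(562,112,181)"
```

```text
shift [0.008 0.007 0.498] turn [-0.002  0.001 -0.005] tcp [561.  111.3 240.8] F [-1.1  0.4 -4.8] grip 0.183 t 6.55
```

View pics/d.png

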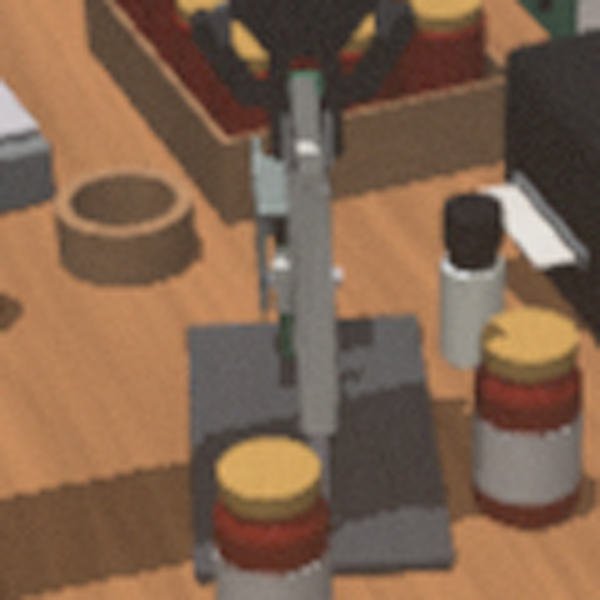

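The section has been raised about 60 mm, held squarely. I creep up now and watch for the rubber stop.

Request:
drive_tool:
  series: "0 0 -0.02 0 0 0 0; 0 0 -0.05 0 0 0 0; 0 0 -0.05 0 0 0 0"

```text
time_s: 6.85
eef_pos: [561.1, 111.3, 247.2]
ee_rot: [-0.0, 0.8, 0.6, -0.0]
force: [-1.4, -0.4, -5.6]
grip_width: 0.183
```

Request:
drive_tool:
  series: "0 0 -0.02 0 0 0 0; 0 0 -0.03 0 0 0 0; 0 0 -0.03 0 0 0 0"

```text
time_s: 7.15
eef_pos: [561.0, 111.3, 251.1]
ee_rot: [-0.0, 0.8, 0.6, -0.0]
force: [-0.3, -0.4, -5.1]
grip_width: 0.178
```

Request:
drive_tool:
  series: "0 0 -0.02 0 0 0 0; 0 0 -0.03 0 0 0 0; 0 0 -0.03 0 0 0 0"

```text
time_s: 7.45
eef_pos: [561.0, 111.3, 254.4]
ee_rot: [-0.0, 0.8, 0.6, -0.001]
force: [0.2, 0.4, -9.1]
grip_width: 0.178
```

Request:
drive_tool:
  series: "0 0 -0.012 0 0 0 0; 0 0 -0.012 0 0 0 0; 0 0 -0.012 0 0 0 0"

```text
time_s: 7.75
eef_pos: [561.0, 111.3, 255.4]
ee_rot: [-0.001, 0.8, 0.6, -0.001]
force: [1.9, 0.2, -13.5]
grip_width: 0.182
```

Force is climbing at the stop's stiffness, with first contact near TCP z = 252.6, so the pawl should hang near z = 227.6. I ease off, wait for the pawl to swing, then lower.

Request:
drive_tool:
  series: "0 0 0.015 0 0 0 0; 0 0 0.02 0 0 0 0; 0 0 0.02 0 0 0 0; 0 0 0.02 0 0 0 0; 0 0 0.02 0 0 0 0; 0 0 0.02 0 0 0 0; 0 0 0.02 0 0 0 0; 0 0 0.02 0 0 0 0; 0 0 0.02 0 0 0 0; 0 0 0.06 0 0 0 0; 0 0 0.1 0 0 0 0; 0 0 0.14 0 0 0 0; 0 0 0.17 0 0 0 0; 0 0 0.19 0 0 0 0; 0 0 0.19 0 0 0 0; 0 0 0.19 0 0 0 0"

```text
time_s: 9.35
eef_pos: [561.0, 111.3, 232.6]
ee_rot: [-0.001, 0.8, 0.6, -0.001]
force: [0.7, -0.9, -5.8]
grip_width: 0.178
```

Request:
drive_tool:
  series: "0 0 0.01 0 0 0 0; 0 0 0.02 0 0 0 0; 0 0 0.02 0 0 0 0"

```text
time_s: 9.65
eef_pos: [561.0, 111.3, 230.0]
ee_rot: [-0.001, 0.8, 0.6, -0.001]
force: [0.7, -0.1, -6.5]
grip_width: 0.178
```

Request:
drive_tool:
  series: "0 0 0.01 0 0 0 0; 0 0 0.02 0 0 0 0; 0 0 0.02 0 0 0 0"

```text
time_s: 9.95
eef_pos: [561.0, 111.2, 227.9]
ee_rot: [-0.0, 0.8, 0.6, -0.001]
force: [-0.9, -0.2, -3.1]
grip_width: 0.183
```

Request:
drive_tool:
  series: "0 0 0.006 0 0 0 0; 0 0 0.006 0 0 0 0; 0 0 0.006 0 0 0 0"

```text
time_s: 10.25
eef_pos: [561.1, 111.2, 227.7]
ee_rot: [-0.0, 0.8, 0.6, -0.0]
force: [-2.5, -1.2, 1.8]
grip_width: 0.177
```

Request:
drive_tool:
  series: "0 0 0.006 0 0 0 0; 0 0 0.006 0 0 0 0; 0 0 0.006 0 0 0 0"

```text
time_s: 10.55
eef_pos: [561.1, 111.2, 227.5]
ee_rot: [0.0, 0.8, 0.6, -0.0]
force: [-3.8, -0.2, 5.8]
grip_width: 0.183
```

Request:
drive_tool:
  series: "0 0 0.007 0 0 0 0; 0 0 0.007 0 0 0 0; 0 0 0.007 0 0 0 0; 0 0 0.007 0 0 0 0; 0 0 0.007 0 0 0 0"

```text
time_s: 11.05
eef_pos: [561.1, 111.2, 227.4]
ee_rot: [0.0, 0.8, 0.6, 0.0]
force: [-4.3, -0.9, 7.4]
grip_width: 0.177
```

Request:
drive_tool:
  series: "0 0 0.01 0 0 0 0; 0 0 0.01 0 0 0 0; 0 0 0.01 0 0 0 0; 0 0 0.01 0 0 0 0; 0 0 0.01 0 0 0 0"

```text
time_s: 11.55
eef_pos: [561.1, 111.3, 227.2]
ee_rot: [0.001, 0.8, 0.6, 0.0]
force: [-5.0, -0.9, 9.3]
grip_width: 0.179
```

```bash
python3 -c "
from h import *
to(562,112,181)
for i in range(2):
  p=eyes.capture('side');print(telemetry.sense()['force'])
a=cv2.resize(p['frame'][150:270,250:370,::-1],(600,600),interpolation=2)
cv2.imwrite('pics/e.png',a)"
```

```text
shift [0.008 0.005 0.385] turn [ 0.003  0.    -0.005] tcp [561.1 111.3 227.2] F [-5.  -0.9  9.3] grip 0.179 t 11.55
[-6.05524786 -0.9721574   9.4297197 ]
[-3.99338354 -1.57684437  8.19694164]
```

View pics/e.png

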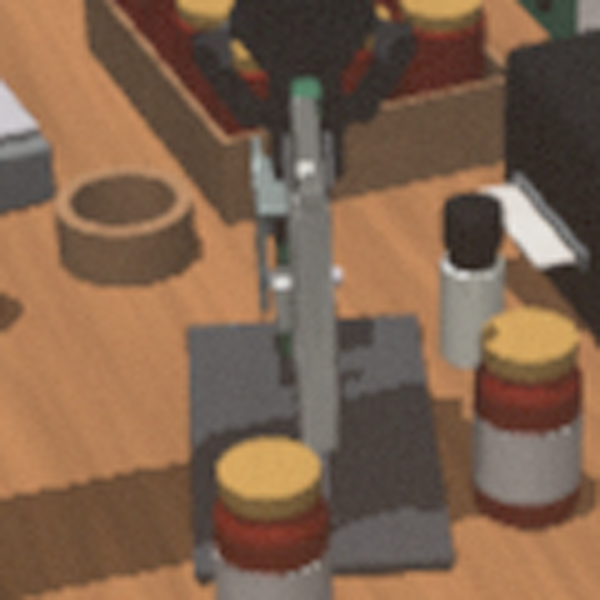

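Hanging holds near z = 227.4 under about 9 N. I'll push slightly more to be clearly at 10 N, then relax and let go.

Request:
drive_tool:
  series: "0 0 0.0125 0 0 0 0; 0 0 0.0125 0 0 0 0; 0 0 0.0125 0 0 0 0; 0 0 0.0125 0 0 0 0; 0 0 0.0125 0 0 0 0; 0 0 0.0125 0 0 0 0"

```text
time_s: 12.25
eef_pos: [561.1, 111.2, 227.1]
ee_rot: [0.001, 0.8, 0.6, 0.001]
force: [-5.9, -1.8, 11.5]
grip_width: 0.18
```

Request:
drive_tool:
  series: "0 0 0 0 0 0 0; 0 0 0.001 0 0 0 0; 0 0 0.001 0 0 0 0"

```text
time_s: 12.55
eef_pos: [561.1, 111.2, 227.4]
ee_rot: [0.001, 0.8, 0.6, 0.001]
force: [-4.3, -0.8, 5.7]
grip_width: 0.18
```

Request:
drive_tool:
  series: "0 0 -0.003 0 0 0 0; 0 0 -0.003 0 0 0 0; 0 0 -0.003 0 0 0 0.3; 0 0 -0.003 0 0 0 0.5; 0 0 -0.003 0 0 0 0.7; 0 0 -0.003 0 0 0 0.7; 0 0 -0.003 0 0 0 0.7; 0 0 -0.003 0 0 0 0.7"

```text
time_s: 13.35
eef_pos: [561.2, 111.2, 227.7]
ee_rot: [0.001, 0.8, 0.6, 0.001]
force: [-0.4, -0.6, -0.7]
grip_width: 0.697
```

Request:
drive_tool:
  series: "0 0 -0.1 0 0 0 0.7; 0 0 -0.25 0 0 0 0.7; 0 0 -0.4 0 0 0 0.7; 0 0 -0.6 0 0 0 0.7; 0 0 -0.8 0 0 0 0.7; 0 0 -0.8 0 0 0 0.7; 0 0 -0.8 0 0 0 0.7"

```text
time_s: 14.05
eef_pos: [560.9, 111.3, 324.3]
ee_rot: [0.001, 0.8, 0.6, 0.001]
force: [-0.8, 0.4, -1.4]
grip_width: 0.699
```

```bash
python3 -c "
from h import *
to(562,112,181)
p=eyes.capture('side')
a=cv2.resize(p['frame'][150:270,250:370,::-1],(600,600),interpolation=2)
cv2.imwrite('pics/f.png',a)"
```

```text
shift [0.008 0.003 1.194] turn [ 0.008 -0.001 -0.005] tcp [560.9 111.3 324.3] F [-0.8  0.4 -1.4] grip 0.699 t 14.05
```

View pics/f.png

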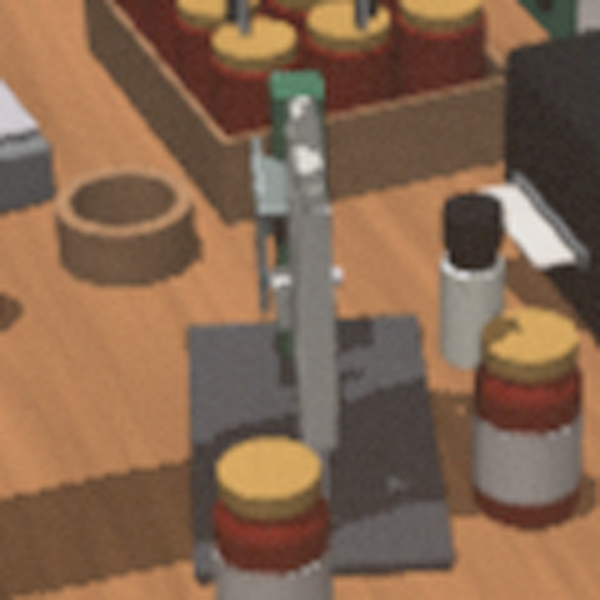

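The section stays up with the gripper clear: its lower end is at (318,448), the same as under load, and the goods haven't moved.

```bash
python3 -c "
from rig import ctrl
print(ctrl.finish_job())"
```

```text
the job is handed in; nothing more can be done
None
```

The ladder section now hangs locked on its rung, and I handed the job in at about 14 s of robot time.

- **Lift:** I gripped the bar and raised the section until it touched the rubber stop, about 72 mm up. The stop took about 8.5 N by the readings.
- **Lock:** I eased off, waited 0.7 s for the pawl to swing level, then lowered gently. It met the rung about 25 mm below the stop, where a hung pawl should sit.
- **Proof push:** The bar held with readings rising from 9.3 to 11.5 N. With the section's weight of about 5 N, the rung carried about 17 N, under the 25 N limit. There was also a side force of up to about 6 N on the grip during this push.
- **Last checks:** After I let go and moved about 97 mm clear, the section stayed at the same height. The jars, grinder and tape in that view had not moved. I did not re-check the goods outside that crop (the left jar and the two far grinders); the arm passed well above them.

The pawl was not clearly visible in the pictures, so the lock is judged from the height, the forces and the section staying up. None of the checks failed or disagreed.

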